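Point out the flute, the file and the vise

ROBOT

A 6-joint arm with a two-finger parallel gripper is mounted at the origin on the work surface. World frame = base frame: x ahead of the robot, y to its left, z up, the work surface at z = 0. Lengths are in m, angles in rad, forces in N, time in s.
With the tool pointing down it reaches from about 0.35 to 0.725 m from the base axis. Payload 6 kg.
Tool frame: the origin (TCP) lies at the very end of the fingers, on their centre line; the grasp point (between the pads) lies behind it (env.tcp_to_grasp is the z of the grasp point in the tool frame, in m); z points along the fingers, y is the direction in which the jaws open and shut (so a half turn about z gives the same grasp; the last joint's range is limited). The gripper opens to 85 mm and grips with 20 to 120 N. Pads are 22 mm wide; open, the fingers measure 114 mm over their backs; the gripper's body (76 mm by 85 mm) begins 54 mm behind the grasp point. The pads swing forward as they close: fully open they stand 13 mm farther back than shut.
Start: joints at [-0.77, 0.04, 0.085, 0, -1.615, -0.334], TCP at [0.27, -0.536, 0.202] pointing down, gripper open.
Joint ranges: [-2.56, 2.56], [-1.29, 2.01], [-1.08, 1.49], [-3.29, 1.98], [-2.81, -0.18], [-2.99, 2.99]. Speed limits (rad/s): [2.57, 2.57, 3.01, 3.14, 3.14, 3.14].

INTERFACE

Orientations are given as a unit quaternion [w, x, y, z].
In Python, from rig import observe, optics, job_done, env gives the robot as it stands.
- The arm moves only by the shell command python3 -m pendant 'ROWS'. ROWS is JSON, a list of rows, each a list of 3 entries, a list of its own where there are three numbers: the closure in counts, from 0 (fully open) to 255 (shut), then the shift along the tool's x, y, z in m, then the turn about the tool's z in degrees. A call has 1 to 5 rows; each row shifts and turns the pose as measured when the row begins, along the tool's axes as they then stand; what a row does not reach is not made up. A row lasts 1/12 s, in which the tool goes at most 41.7 mm and 7.16 degrees, less where a joint would pass 70% of its speed; a pose out of reach is approached as far as the arm can. A call with a gripper value outside its range is refused whole. The fingers move at their own pace and stop on an object; the grip force is fixed at half the most. Time passes only in rows, so rows that do not move let the fingers close. It gives the time, the measured TCP pose, the force and the opening at its end, in the units of the state.
- observe(): the state, without advancing time (a new reading comes with each control period).
- optics.grab_frame(name): name is "scene" or "top"; returns the picture (400x640x3 uint8, red, green, blue); there is no depth.
- optics.get_calibration(name): a dict with "camera_matrix" (3x3 intrinsics, pixels), "distortion" ([k1, k2, p1, p2, k3] as OpenCV has them; the pictures are not rectified), "eye" and "orientation" of the camera in the world. Camera axes: x right, y down, z forward; pixel columns grow to the right and rows downward; lengths in m; the calibration is good to about 2 mm. A picture is of the moment at which its call begins. get_calibration takes no time and is no camera call.
- job_done(): hands the job in, once; it reports no verdict.
The state is a dict: "time": time; "joint_positions": joint angles; "dq": joint speeds; "joint_efforts": joint torques, N m; "position": TCP position; "ee_rot": TCP orientation; "contact_force": force on the tool from outside, world axes, zero at the start; "wrist_torque": the same for the moment, N m; "width": opening from 0.0 (shut) to 1.0 (fully open).
Only numpy, scipy, OpenCV 4.12 (cv2) and the standard library are available. Lean on these libraries where they do the work, as an engineer would, in place of code of your own. Each camera call takes 0.05 s, during which the arm holds its last target.

TASK

Show your bench mate the next job by pointing, without touching anything: hold the fingertips just above (2 or 3 cm) the thick root end of the shortest of the three bamboo flutes for about two seconds, then just above the blade of the broader of the two files for about two seconds. Then point in the same way at the middle of the open gap between the jaws of the bench vise, from just above the jaws, for about two seconds and finish still pointing there. On the way, do not bring the fingertips down over the other two flutes or the slim file, and leave everything on the bench where it is.

Things in the scene. Friction and masses are not known exactly. Their poses are not given: they have to be found in the camera images.
- flute_short: Bamboo flute lying level in the cradle, 215 mm long in all, the shortest of the three. Tube 34 mm in diameter, thickened to a 48 mm root over the last 45 mm at its -x end (near the robot). Origin on its axis, 100 mm from the root's end face, 37 mm above the bench; x along the flute from the root to the thin blowing end, z up. Loose: it rolls or slides if touched.
- flute_medium: Bamboo flute lying level in the cradle, 280 mm long in all, the middle of the three. Tube 34 mm in diameter, thickened to a 48 mm root over the last 45 mm at its -x end (near the robot). Origin on its axis, 100 mm from the root's end face, 37 mm above the bench; x along the flute from the root to the thin blowing end, z up. Loose: it rolls or slides if touched.
- flute_long: Bamboo flute lying level in the cradle, 345 mm long in all, the longest of the three. Tube 34 mm in diameter, thickened to a 48 mm root over the last 45 mm at its -x end (near the robot). Origin on its axis, 100 mm from the root's end face, 37 mm above the bench; x along the flute from the root to the thin blowing end, z up. Loose: it rolls or slides if touched.
- flute_short_root (a point): Centre of the thick root of the shortest flute, on its axis, 24 mm below the top of the root; axes as the flute's (x along the flute, z up). Neighbouring flutes lie 62 mm away to the side.
- cradle: Fixed wooden cradle, two notched rails 190 mm long and 32 mm high across the flutes, which lie in three notches 62 mm apart; which flute lies in which notch varies. Origin at bench level under the middle notch, x along the flutes.
- file_broad: Broad flat file lying on the cork pad, 245 mm long: wooden handle 22 mm thick towards its -x end (nearer the robot), steel blade 145 mm long, 28 mm wide, 7 mm thick towards +x. Origin on its underside (6 mm above the bench), x along the file to the blade's tip, z up; blade from x = -15 to +130 mm.
- file_broad_blade (a point): Centre of the broad file's blade, on its top face; x along the blade, z up.
- file_slim: Slim file, same handle and length, but its blade is only 8 mm wide and 8 mm thick. Origin and axes as for the broad file. The files lie side by side 60 mm apart on the pad, either way round.
- pad: Fixed cork pad 300 x 130 x 6 mm under the files, long side along its x; origin at bench level at its centre.
- vise: Fixed grey bench vise, jaws 100 mm wide (along y), tops of the jaws 125 mm above the bench; moving jaw on the -x side (towards the robot) with a screw and cross handle, whose ends reach up to 146 mm from the origin. Origin at bench level, x across the gap towards the fixed jaw. The vise and the cradle may be on either side.
- fixed_face (a point): Top edge, mid-width, of the fixed jaw's face (+x side of the gap), at the height of the jaw tops; x across the gap, y along the jaws, z up.
- moving_face (a point): Top edge, mid-width, of the moving jaw's face (-x side of the gap), axes the same. The middle of the gap lies half-way between the two face points.
- vise_jaw (a joint): How far the moving jaw is opened beyond a 40 mm gap, in m: 0 is a 40 mm gap, 0.035 a 75 mm gap. Stiff; leave it alone.
- wedge: Dark wooden wedge 50 x 14 x 12 mm lying between the files; origin under its centre. A bystander to leave alone.
- tape_roll: Roll of paper tape, 68 mm across, 22 mm high; origin under its centre. A bystander to leave alone.
- offcut: Upright bamboo offcut, 36 mm across, 40 mm high; origin under its centre. A bystander to leave alone.
- pencil_pot: Metal pot 66 mm across, 65 mm high, pencils up to 115 mm; origin under its centre. A bystander to leave alone.
- glue_jar: Glue jar 60 mm across, 70 mm high; origin under its centre. A bystander to leave alone.

How it is judged:
On the way, in this order (a step that is already met when the one before it is completed fails the run):
1. the fingers point at the root end of the shortest flute from just above, for 1.5 s (x of the grasp point in the frame of flute_short_root between -0.037 and 0.04 m and y of the grasp point in the frame of flute_short_root between -0.026 and 0.026 m and z of the grasp point in the frame of flute_short_root between 0.026 and 0.115 m), for 1.5 s.
2. the fingers point at the blade of the broad file from just above, for 1.5 s (x of the grasp point in the frame of file_broad_blade between -0.08 and 0.08 m and y of the grasp point in the frame of file_broad_blade between -0.024 and 0.024 m and z of the grasp point in the frame of file_broad_blade between 0.005 and 0.09 m), for 1.5 s.
3. the fingers point at the gap between the vise jaws from just above, for 1.5 s (x of the grasp point in the frame of fixed_face below 0.003 m and x of the grasp point in the frame of moving_face above -0.003 m and y of the grasp point in the frame of fixed_face between -0.05 and 0.05 m and z of the grasp point in the frame of fixed_face between 0.005 and 0.09 m), for 1.5 s.
At the end, for the whole second after the job is handed in: The fingers still point at the vise gap: the point between the finger pads is over the gap (within 3 mm outside the jaw faces at most, within 50 mm of the jaws' middle) and 5 to 90 mm above the jaw tops; no loose thing is more than 8 mm from where it was, and flutes and files are at rest (all of step 3 and distance of each of flute_short, flute_medium, flute_long, file_broad, file_slim, wedge, tape_roll, offcut, pencil_pot, glue_jar from where it was at the start of the episode below 0.008 m and linear speed of each of flute_short, flute_medium, flute_long, file_broad, file_slim below 0.03 m/s); the robot touches nothing.
It fails at once if the fingers touch the flutes, files, vise, cradle, pad or a bystander (over 0.5 N) (contact force between the fingers and flute_short above 0.5 N or contact force between the fingers and flute_medium above 0.5 N or contact force between the fingers and flute_long above 0.5 N or contact force between the fingers and file_broad above 0.5 N or contact force between the fingers and file_slim above 0.5 N or contact force between the fingers and wedge above 0.5 N or contact force between the fingers and tape_roll above 0.5 N or contact force between the fingers and offcut above 0.5 N or contact force between the fingers and pencil_pot above 0.5 N or contact force between the fingers and glue_jar above 0.5 N or contact force between the fingers and vise above 0.5 N or contact force between the fingers and cradle above 0.5 N or contact force between the fingers and pad above 0.5 N).
It fails at once if the arm or hand touches one of them (over 0.5 N) (contact force between the arm and flute_short above 0.5 N or contact force between the arm and flute_medium above 0.5 N or contact force between the arm and flute_long above 0.5 N or contact force between the arm and file_broad above 0.5 N or contact force between the arm and file_slim above 0.5 N or contact force between the arm and wedge above 0.5 N or contact force between the arm and tape_roll above 0.5 N or contact force between the arm and offcut above 0.5 N or contact force between the arm and pencil_pot above 0.5 N or contact force between the arm and glue_jar above 0.5 N or contact force between the arm and vise above 0.5 N or contact force between the arm and cradle above 0.5 N or contact force between the arm and pad above 0.5 N).
It fails at once if a loose thing is moved, lifted or carried by more than 8 mm (distance of any of flute_short, flute_medium, flute_long, file_broad, file_slim, wedge, tape_roll, offcut, pencil_pot, glue_jar from where it was at the start of the episode above 0.008 m).
It fails at once if the fingers come down over the middle-length or the longest flute (point between the pads within 18 mm of its axis sideways and less than 60 mm above its root's top) ((x of the grasp point in the frame of flute_medium between -0.105 and 0.18 m and y of the grasp point in the frame of flute_medium between -0.018 and 0.018 m and z of the grasp point in the frame of flute_medium below 0.084 m) or (x of the grasp point in the frame of flute_long between -0.105 and 0.245 m and y of the grasp point in the frame of flute_long between -0.018 and 0.018 m and z of the grasp point in the frame of flute_long below 0.084 m)).
It fails at once if the fingers come down over the slim file (point between the pads within 18 mm of its axis sideways and less than 70 mm above the pad) (x of the grasp point in the frame of file_slim between -0.12 and 0.13 m and y of the grasp point in the frame of file_slim between -0.018 and 0.018 m and z of the grasp point in the frame of file_slim below 0.07 m).
It also fails if it takes over 59 s, if anything falls off the work surface, if the arm or the gripper's body presses on something with over 40 N, if the wrist force passes 120 N, or if a joint passes its speed limit or range.

## Working session

There is one attempt and no reset: what is moved stays moved. The work goes in short steps, Python scripts to look and compute and a shell command to move; the robot and the scene stay as the last step left them, time stands still between calls to the robot, and variables do not carry over. Pictures are saved under pics/ and viewed, and the job is handed in when it is done.

```bash
ls; mkdir -p pics; python3 - <<'E'
from rig import observe, optics, env
import cv2
print(observe()); print(env.tcp_to_grasp)
for n in("scene","top"):
    f=optics.grab_frame(n); cv2.imwrite(f"pics/{n}0.png",f[:,:,::-1]); print(optics.get_calibration(n))
E
```

```text
pics
{'time': 0.0, 'joint_positions': array([-7.70318801e-01,  4.08013879e-02,  8.38142891e-02, -4.49629807e-04,
       -1.61547881e+00, -3.33691000e-01]), 'dq': array([-0.00055561,  0.0014827 ,  0.00075786,  0.00058115, -0.00203531,
       -0.00048108]), 'joint_efforts': array([-4.49200434e-04, -3.68202567e+01,  3.47407329e+01,  6.93187192e+00,
       -5.29804471e-03,  4.34296226e-07]), 'position': array([ 0.26990897, -0.5354496 ,  0.20138947]), 'ee_rot': array([-2.58986382e-04, -2.31289612e-01,  9.72884561e-01,  8.24770844e-04]), 'contact_force': array([-0.28204114,  0.37866422, -0.32931251]), 'wrist_torque': array([ 0.01702121, -0.05709617, -0.03003357]), 'width': 1.0055119138709079}
-0.0187
{'camera_matrix': array([[442.49532656,   0.        , 326.05075981],
       [  0.        , 442.49532656, 205.51421908],
       [  0.        ,   0.        ,   1.        ]]), 'distortion': array([-0.0672633,  0.       ,  0.       ,  0.       ,  0.       ]), 'eye': array([1.38550846, 0.12652233, 1.01922299]), 'orientation': array([-0.23176037,  0.60077484,  0.71651277, -0.26826512])}
{'camera_matrix': array([[373.30672788,   0.        , 325.62803825],
       [  0.        , 373.30672788, 194.5643744 ],
       [  0.        ,   0.        ,   1.        ]]), 'distortion': array([-0.03348234,  0.        ,  0.        ,  0.        ,  0.        ]), 'eye': array([ 0.425459  , -0.00449702,  0.95828419]), 'orientation': array([ 0.04995988, -0.69981414,  0.70988242, -0.06189617])}
```

View pics/top0.png

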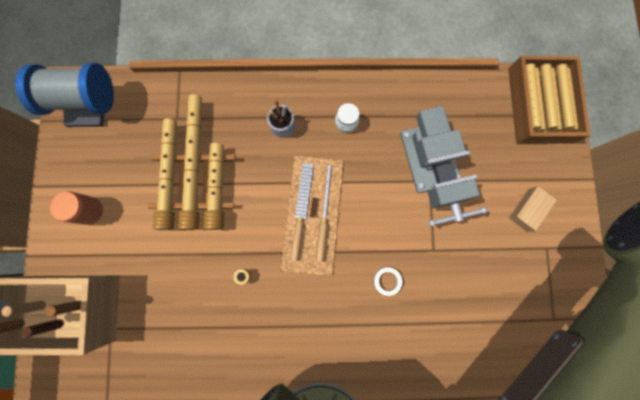

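View pics/scene0.png

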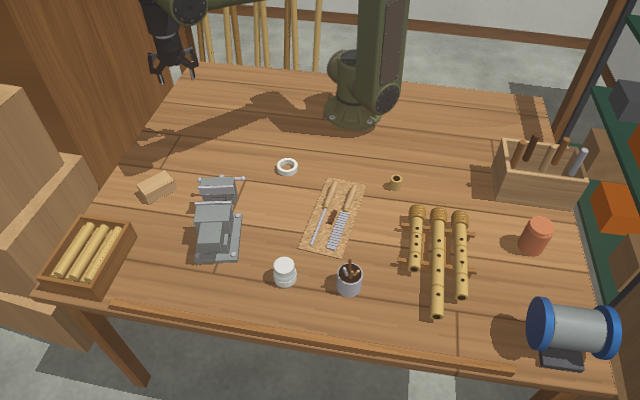

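The top view shows the flutes at left. The short one is the rightmost, at about u=215, with its root near (214,218). The broad file is the left of the pair, with its blade near (304,190). The vise is at about (445,165). I'll enlarge these areas.

```bash
python3 - <<'E'
import cv2
t=cv2.imread("pics/top0.png"); s=cv2.imread("pics/scene0.png")
def c(im,x,y,w,h,k,n): cv2.imwrite(f"pics/{n}.png",cv2.resize(im[y:y+h,x:x+w],None,fx=k,fy=k,interpolation=cv2.INTER_CUBIC))
c(t,395,100,100,75*1+60,4,"c_vise"); c(t,145,90,100,150,4,"c_fl"); c(t,275,150,80,130,4,"c_file"); c(s,185,165,70,105,5,"c_vise_s")
E
python3 - <<'E'
import cv2,numpy as np
I=[cv2.imread(f"pics/{n}.png") for n in("c_fl","c_file")]
print([i.shape for i in I])
E
```

```text
[(600, 400, 3), (520, 320, 3)]
```

View pics/c_vise.png

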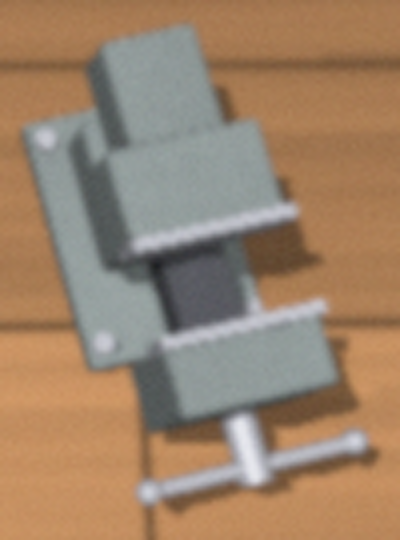

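View pics/c_fl.png

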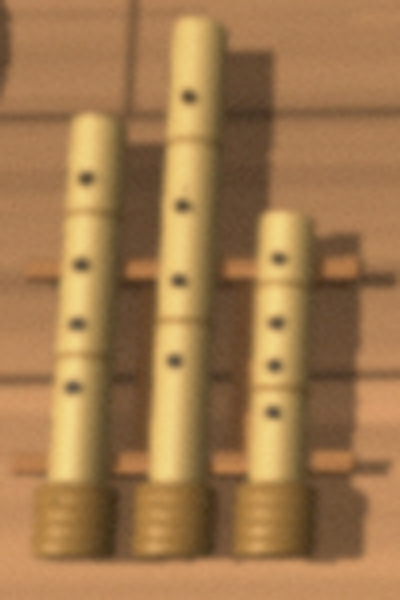

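View pics/c_file.png

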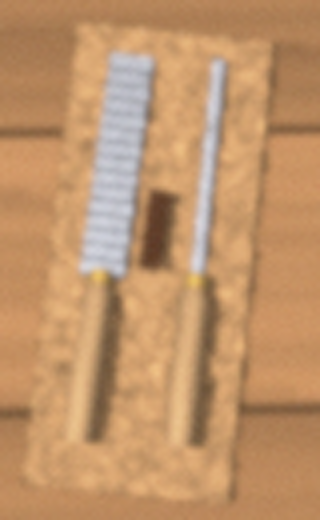

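View pics/c_vise_s.png

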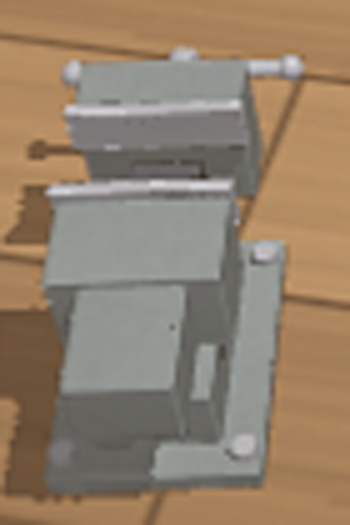

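```bash
cat >h.py <<'E'
import numpy as np,cv2
from rig import observe,optics,env
from scipy.spatial.transform import Rotation as R
def rot(q): return R.from_quat(np.roll(q,-1)).as_matrix()
def ray(n,px,z):
    c=optics.get_calibration(n)
    p=cv2.undistortPoints(np.float64([[px]]),c["camera_matrix"],c["distortion"])[0,0]
    d=rot(c["orientation"])@np.r_[p,1]; e=c["eye"]
    return e+d*(z-e[2])/d[2]
def crop(x,y,k,u,v): return ((u+.5)/k-.5+x,(v+.5)/k-.5+y)
E
python3 - <<'E'
from h import *
np.set_printoptions(precision=4,suppress=True)
def p(l,n,o,u,v,z): print(l,ray(n,crop(*o,u,v),z))
V=(395,100,4);F=(145,90,4);L=(275,150,4);S=(185,165,5)
for u,v in((137,250),(297,216),(163,342),(325,304),(150,492),(358,440)): p("visetop","top",V,u,v,.125)
for u,v in((48,190),(234,184),(66,108),(240,104)): p("vise scene","scene",S,u,v,.125)
for u,v,z in((285,212,.037),(274,480,.037),(272,557,.037),(234,520,.037),(313,520,.037),(172,555,.037),(72,555,.037),(198,18,.037),(97,115,.037)): p("fl","top",F,u,v,z)
for u,v in((132,55),(104,275),(80,440),(217,60),(197,275),(180,440)): p("file","top",L,u,v,.013)
s=observe();print(rot(s["ee_rot"]))
for n,px,z in (("pot",(281,108),.115),("glue",(348,110),.07),("offc",(241,275),.04),("tape",(389,281),.022)):print(n,ray("top",px,z))
E
```

```text
visetop [ 0.6312 -0.2593  0.125 ]
visetop [ 0.6506 -0.3547  0.125 ]
visetop [ 0.577 -0.271  0.125]
visetop [ 0.5982 -0.367   0.125 ]
visetop [ 0.4914 -0.2583  0.125 ]
visetop [ 0.519  -0.3798  0.125 ]
vise scene [ 0.6577 -0.3548  0.125 ]
vise scene [ 0.6352 -0.2561  0.125 ]
vise scene [ 0.597  -0.3675  0.125 ]
vise scene [ 0.5764 -0.2717  0.125 ]
fl [0.7104 0.2569 0.037 ]
fl [0.5383 0.2583 0.037 ]
fl [0.4906 0.2581 0.037 ]
fl [0.5138 0.2823 0.037 ]
fl [0.5131 0.2334 0.037 ]
fl [0.4926 0.3198 0.037 ]
fl [0.4934 0.3816 0.037 ]
fl [0.8429 0.3185 0.037 ]
fl [0.7772 0.381  0.037 ]
file [0.659  0.0238 0.013 ]
file [0.516  0.0427 0.013 ]
file [0.413  0.0582 0.013 ]
file [ 0.655  -0.0313  0.013 ]
file [ 0.5152 -0.0163  0.013 ]
file [ 0.412  -0.0041  0.013 ]
[[-0.893  -0.4501 -0.0008]
 [-0.4501  0.893   0.0014]
 [ 0.0001  0.0016 -1.    ]]
pot [0.7698 0.083  0.115 ]
glue [ 0.7812 -0.0801  0.07  ]
offc [0.3786 0.1856 0.04  ]
tape [ 0.3573 -0.1742  0.022 ]
```

```bash
cat >d.py <<'E'
import sys; from h import *
np.set_printoptions(precision=4,suppress=True)
t=np.array([float(a) for a in sys.argv[1:4]]); s=observe(); p=s["position"]; M=rot(s["ee_rot"])
d=M.T@(t-p); print("t",round(s["time"],2),"p",p,"tool delta",d,"rows@40mm",round(np.linalg.norm(d)/.04,2),"tilt",M[:,2],"w",round(s["width"],2),"F",s["contact_force"])
E
python3 -m pendant '[[255,[0,0,0],0],[255,[0,0,0],0],[255,[0,0,0],0],[255,[0,0,0],0],[255,[0,0,0],0]]'; python3 d.py 0.50 0.252 0.21
```

```text
time: 0.52
position: [0.2697, -0.5349, 0.1998]
ee_rot: [-0.001, -0.231, 0.973, 0.002]
contact_force: [0.4, -0.5, -0.7]
width: 0.298
t 0.52 p [ 0.2697 -0.5349  0.1998] tool delta [-0.5598  0.5991 -0.0077] rows@40mm 20.5 tilt [-0.0023  0.0039 -1.    ] w 0.3 F [ 0.3759 -0.4551 -0.7493]
```

```bash
python3 -m pendant '[[255,[-0.026,0.028,-0.003],0],[255,[-0.026,0.028,-0.003],0],[255,[-0.026,0.028,-0.003],0],[255,[-0.026,0.028,-0.003],0],[255,[-0.026,0.028,-0.003],0]]'; python3 d.py 0.50 0.252 0.21
```

```text
time: 0.93
position: [0.3213, -0.3497, 0.2098]
ee_rot: [-0.004, -0.226, 0.974, 0.006]
contact_force: [1.2, 0.7, 0.7]
width: 0.0
t 0.93 p [ 0.3213 -0.3497  0.2098] tool delta [-0.4252  0.4617  0.0039] rows@40mm 15.69 tilt [-0.0111  0.0102 -0.9999] w 0.0 F [1.1543 0.6842 0.7159]
```

```bash
python3 -m pendant '[[255,[-0.026,0.028,0],0],[255,[-0.026,0.028,0],0],[255,[-0.026,0.028,0],0],[255,[-0.026,0.028,0],0],[255,[-0.026,0.028,0],0]]'; python3 d.py 0.50 0.252 0.21
python3 -m pendant '[[255,[-0.026,0.028,0],0],[255,[-0.026,0.028,0],0],[255,[-0.026,0.028,0],0],[255,[-0.026,0.028,0],0],[255,[-0.026,0.028,0],0]]'; python3 d.py 0.50 0.252 0.21
```

```text
time: 1.35
position: [0.3768, -0.1587, 0.2129]
ee_rot: [-0.001, -0.224, 0.974, 0.005]
contact_force: [2.3, 0.5, 0.8]
width: -0.003
t 1.35 p [ 0.3768 -0.1587  0.2129] tool delta [-0.2905  0.3154  0.0062] rows@40mm 10.72 tilt [-0.0052  0.0095 -0.9999] w -0.0 F [2.3169 0.5175 0.8089]
time: 1.77
position: [0.4326, 0.0342, 0.2176]
ee_rot: [0.003, -0.225, 0.974, 0.006]
contact_force: [0.6, -0.6, 0.1]
width: -0.001
t 1.77 p [0.4326 0.0342 0.2176] tool delta [-0.1561  0.166   0.0106] rows@40mm 5.7 tilt [ 0.003   0.0126 -0.9999] w -0.0 F [ 0.5904 -0.5908  0.0985]
```

```bash
python3 -m pendant '[[255,[-0.026,0.028,0.002],0],[255,[-0.026,0.028,0.002],0],[255,[-0.026,0.028,0.002],0],[255,[-0.026,0.028,0.002],0],[255,[-0.026,0.028,0.002],0]]'; python3 d.py 0.517 0.257 0.15
python3 -m pendant '[[255,[-0.010,0.010,0.008],0],[255,[0,0,0],0],[255,[0,0,0],0]]'; python3 d.py 0.515 0.257 0.086
```

```text
time: 2.18
position: [0.4883, 0.2285, 0.2132]
ee_rot: [0.006, -0.227, 0.974, 0.007]
contact_force: [0.0, -0.9, 0.7]
width: 0.004
t 2.18 p [0.4883 0.2285 0.2132] tool delta [-0.0373  0.0122  0.064 ] rows@40mm 1.88 tilt [ 0.0091  0.0168 -0.9998] w 0.0 F [ 0.0335 -0.875   0.7233]
time: 2.43
position: [0.4929, 0.2493, 0.2021]
ee_rot: [0.004, -0.23, 0.973, 0.006]
contact_force: [-0.6, -0.2, 0.4]
width: 0.004
t 2.43 p [0.4929 0.2493 0.2021] tool delta [-0.0219 -0.0042  0.1163] rows@40mm 2.96 tilt [ 0.0054  0.0144 -0.9999] w 0.0 F [-0.5712 -0.1633  0.4244]
```

```bash
python3 -m pendant '[[255,[-0.010,-0.002,0.025],0],[255,[-0.010,-0.002,0.025],0],[255,[0,0,0.015],0],[255,[0,0,0],0]]'; python3 d.py 0.515 0.257 0.086
python3 - <<'E'
from h import *
for n in("scene","top"): cv2.imwrite(f"pics/{n}1.png",optics.grab_frame(n)[:,:,::-1])
E
python3 d.py 0.515 0.257 0.086
```

```text
time: 2.77
position: [0.5146, 0.2541, 0.1391]
ee_rot: [0.007, -0.23, 0.973, 0.008]
contact_force: [-0.7, 0.6, -0.4]
width: -0.004
t 2.77 p [0.5146 0.2541 0.1391] tool delta [-0.0007  0.0018  0.0532] rows@40mm 1.33 tilt [ 0.0105  0.0181 -0.9998] w -0.0 F [-0.7437  0.6401 -0.4213]
t 2.87 p [0.5157 0.2546 0.1427] tool delta [0.0008 0.0019 0.0567] rows@40mm 1.42 tilt [ 0.0146  0.02   -0.9997] w 0.0 F [-0.3417  0.2136  0.8704]
```

View pics/scene1.png

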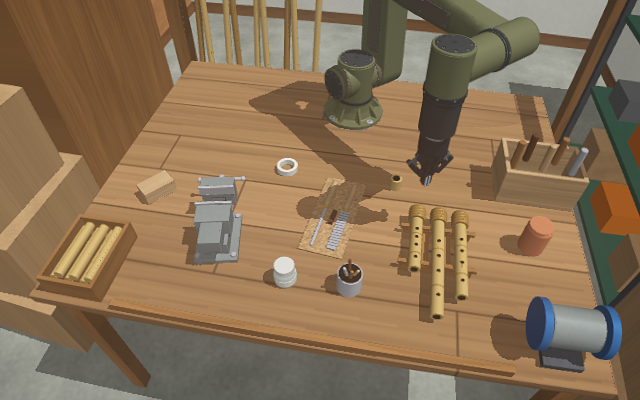

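The closed fingertips show at about (426,185), up and back from the short flute's root at (417,210). I'll check that against the camera ray at TCP height and keep descending.

```bash
python3 -c "
from h import *;print(ray('scene',(426,185),.142))"
python3 -m pendant '[[255,[0,0,0.022],0],[255,[0,0,0.016],0],[255,[0,0,0.010],0],[255,[0,0,0],0]]'; python3 d.py 0.515 0.257 0.088
```

```text
[0.49376713 0.26278094 0.142     ]
time: 3.2
position: [0.5198, 0.2555, 0.1033]
ee_rot: [0.016, -0.229, 0.973, 0.01]
contact_force: [-0.2, -0.6, -0.7]
width: -0.0
t 3.2 p [0.5198 0.2555 0.1033] tool delta [0.0042 0.0032 0.0152] rows@40mm 0.4 tilt [ 0.0265  0.0276 -0.9993] w -0.0 F [-0.2359 -0.55   -0.748 ]
```

```bash
python3 -m pendant '[[255,[0.003,0.003,0.012],0],[255,[0,0,0],0]]'; python3 d.py 0.515 0.257 0.088
python3 - <<'E'
from h import *
for n in("scene","top"):
    f=optics.grab_frame(n)[:,:,::-1]
    c=optics.get_calibration(n); s=observe(); M=rot(c["orientation"]); 
    u=cv2.projectPoints(s["position"][None],cv2.Rodrigues(M.T)[0],-M.T@c["eye"],c["camera_matrix"],c["distortion"])[0].ravel(); print(n,u)
    f=f.copy(); x,y=(int(u[0])-60,int(u[1])-60); g=cv2.resize(f[y:y+120,x:x+120],None,fx=3,fy=3); k=((u-[x,y]+.5)*3-.5).astype(int); cv2.circle(g,tuple(map(int,k)),4,(0,0,255),1); cv2.imwrite(f"pics/{n}2.png",g)
a,b=[cv2.imread(f"pics/{n}2.png") for n in("scene","top")]; cv2.imwrite("pics/both2.png",np.hstack([a,b]))
E
```

```text
time: 3.37
position: [0.5171, 0.2573, 0.0945]
ee_rot: [0.018, -0.229, 0.973, 0.011]
contact_force: [-0.2, -0.0, -1.5]
width: -0.001
t 3.37 p [0.5171 0.2573 0.0945] tool delta [0.0023 0.0006 0.0064] rows@40mm 0.17 tilt [ 0.0302  0.0297 -0.9991] w -0.0 F [-0.1899 -0.0353 -1.4641]
scene [421.1127003  202.06923512]
top [205.71281901 214.86550857]
```

View pics/both2.png

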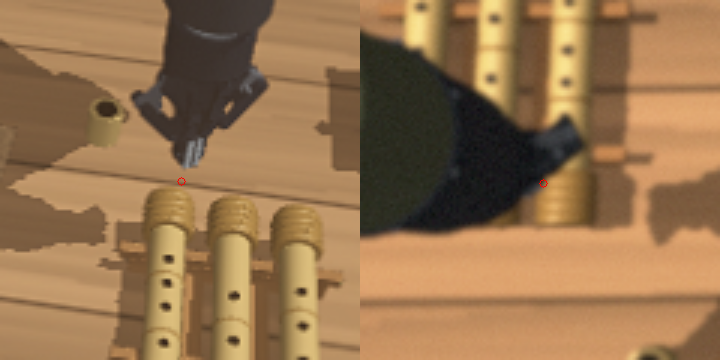

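The closed tip shows about 4 px above the projected TCP in the scene view, so the real clearance is slightly more than calculated. Sideways it sits over the short root. I'll lower a little and hold.

```bash
python3 -m pendant '[[255,[0.002,0.001,0.010],0],[255,[0,0,0],0],[255,[0,0,0],0],[255,[0,0,0],0],[255,[0,0,0],0]]'; python3 d.py 0.515 0.257 0.088;python3 -m pendant '[[255,[0,0,0],0],[255,[0,0,0],0],[255,[0,0,0],0],[255,[0,0,0],0],[255,[0,0,0],0]]'; python3 d.py 0.515 0.257 0.088
```

```text
time: 3.88
position: [0.5187, 0.2588, 0.0913]
ee_rot: [0.023, -0.229, 0.973, 0.012]
contact_force: [0.8, -0.2, -0.1]
width: -0.001
t 3.88 p [0.5187 0.2588 0.0913] tool delta [ 0.0043 -0.0001  0.0031] rows@40mm 0.13 tilt [ 0.0395  0.0344 -0.9986] w -0.0 F [ 0.7567 -0.2477 -0.1172]
time: 4.3
position: [0.519, 0.2589, 0.0917]
ee_rot: [0.023, -0.229, 0.973, 0.012]
contact_force: [0.1, 0.3, 0.4]
width: -0.005
t 4.3 p [0.519  0.2589 0.0917] tool delta [ 0.0046 -0.      0.0035] rows@40mm 0.14 tilt [ 0.0399  0.0345 -0.9986] w -0.0 F [0.1176 0.2931 0.4487]
```

```bash
python3 -m pendant '[[255,[0.003,0,0.003],0],[255,[0,0,0],0],[255,[0,0,0],0],[255,[0,0,0],0],[255,[0,0,0],0]]'
python3 -m pendant '[[255,[0,0,0],0],[255,[0,0,0],0],[255,[0,0,0],0],[255,[0,0,0],0],[255,[0,0,0],0]]'
python3 -m pendant '[[255,[0,0,0],0],[255,[0,0,0],0],[255,[0,0,0],0],[255,[0,0,0],0],[255,[0,0,0],0]]'
python3 -m pendant '[[255,[0,0,0],0],[255,[0,0,0],0],[255,[0,0,0],0],[255,[0,0,0],0],[255,[0,0,0],0]]'; python3 d.py 0.515 0.257 0.088
python3 - <<'E'
from h import *
print(cv2.imwrite("pics/scene3.png",cv2.resize(optics.grab_frame("scene")[100:300,300:500,::-1],None,fx=3,fy=3)))
E
```

```text
time: 4.72
position: [0.5159, 0.2575, 0.088]
ee_rot: [0.023, -0.229, 0.973, 0.012]
contact_force: [0.5, -0.6, -0.2]
width: 0.001
time: 5.13
position: [0.516, 0.2575, 0.0881]
ee_rot: [0.023, -0.229, 0.973, 0.012]
contact_force: [-0.7, 0.8, -0.6]
width: 0.002
time: 5.55
position: [0.5161, 0.2575, 0.0882]
ee_rot: [0.023, -0.229, 0.973, 0.012]
contact_force: [-1.2, -0.5, 0.0]
width: 0.004
time: 5.97
position: [0.5161, 0.2575, 0.0882]
ee_rot: [0.023, -0.229, 0.973, 0.012]
contact_force: [-0.3, 0.0, 0.6]
width: 0.0
t 5.97 p [0.5161 0.2575 0.0882] tool delta [0.0012 0.     0.0001] rows@40mm 0.03 tilt [ 0.0397  0.0344 -0.9986] w 0.0 F [-0.3412  0.0043  0.5571]
True
```

View pics/scene3.png

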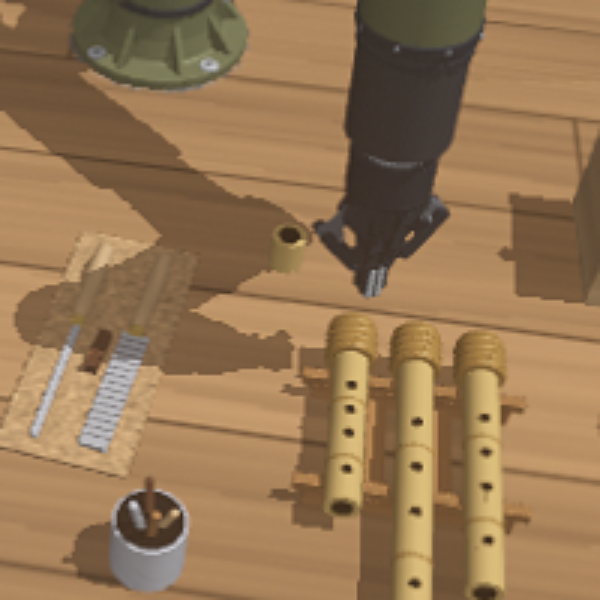

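```bash
python3 - <<'E'
from h import *
np.set_printoptions(precision=4,suppress=True)
def proj(n,P):
    c=optics.get_calibration(n);M=rot(c["orientation"]);return cv2.projectPoints(np.float64(P).reshape(1,3),cv2.Rodrigues(M.T)[0],-M.T@c["eye"],c["camera_matrix"],c["distortion"])[0].ravel()
s=observe();M=rot(s["ee_rot"]);p=s["position"]
for o in (0,-.01,-.0187,-.03): print(o,p+M@[0,0,o],proj("scene",p+M@[0,0,o]))
print(proj("scene",[.27,-.536,.202]), proj("scene",[.516,.258,.061]))
for z in(.088,.095,.1,.107): print(ray("scene",(424,198.5),z))
a=cv2.imread("pics/scene0.png")[10:110,120:230]; cv2.imwrite("pics/tip0.png",cv2.resize(a,None,fx=5,fy=5))
E
```

```text
0 [0.5161 0.2575 0.0882] [420.6074 203.5279]
-0.01 [0.5157 0.2572 0.0982] [421.0877 201.0507]
-0.0187 [0.5153 0.2569 0.1069] [421.5097 198.8724]
-0.03 [0.5149 0.2565 0.1182] [422.0637 196.0104]
[180.4402  91.325 ] [419.1741 209.8103]
[0.4946 0.2666 0.088 ]
[0.5013 0.2656 0.095 ]
[0.5061 0.2648 0.1   ]
[0.5128 0.2638 0.107 ]
```

View pics/tip0.png

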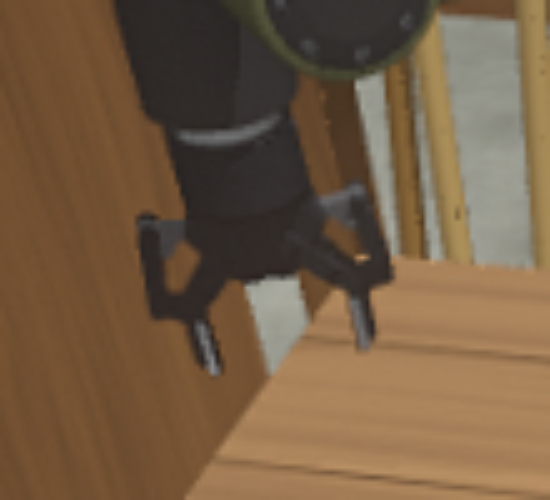

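Kinematics and camera agree sideways to about 7 mm. The visible tip is 1–2 cm higher than nominal, well inside the tolerances. The root hold is done (over 2 s), so next is the broad file's blade centre at (0.5875, 0.033).

```bash
python3 -m pendant '[[255,[0,0,-0.035],0],[255,[0,0,-0.030],0],[255,[0,0,0],0]]'; python3 d.py 0.5875 0.035 0.14
```

```text
time: 6.27
position: [0.5122, 0.254, 0.1526]
ee_rot: [0.021, -0.229, 0.973, 0.011]
contact_force: [0.6, -0.1, 1.8]
width: 0.002
t 6.27 p [0.5122 0.254  0.1526] tool delta [ 0.0307 -0.2297  0.0086] rows@40mm 5.8 tilt [ 0.0354  0.0303 -0.9989] w 0.0 F [ 0.5946 -0.0881  1.7667]
```

```bash
python3 -m pendant '[[255,[0.005,-0.038,0.001],0],[255,[0.005,-0.038,0.001],0],[255,[0.005,-0.038,0.001],0],[255,[0.005,-0.038,0.001],0],[255,[0.005,-0.038,0.001],0]]'; python3 d.py 0.5875 0.035 0.14
python3 -m pendant '[[255,[0.001,-0.010,0],0],[255,[0,0,0],0]]'; python3 d.py 0.5875 0.033 0.043
```

```text
time: 6.68
position: [0.577, 0.0749, 0.1471]
ee_rot: [0.024, -0.235, 0.972, 0.013]
contact_force: [0.3, 0.2, 0.1]
width: -0.002
t 6.68 p [0.577  0.0749 0.1471] tool delta [ 0.0092 -0.0404  0.006 ] rows@40mm 1.05 tilt [ 0.0412  0.0364 -0.9985] w -0.0 F [0.343  0.2465 0.11  ]
time: 6.85
position: [0.5819, 0.0588, 0.1462]
ee_rot: [0.024, -0.232, 0.972, 0.012]
contact_force: [-0.3, 0.4, 0.8]
width: -0.002
t 6.85 p [0.5819 0.0588 0.1462] tool delta [ 0.012  -0.0268  0.1023] rows@40mm 2.66 tilt [ 0.0409  0.0348 -0.9986] w -0.0 F [-0.2616  0.4146  0.8381]
```

```bash
python3 -m pendant '[[255,[0.006,-0.015,0.025],0],[255,[0.003,-0.008,0.025],0],[255,[0,0,0.020],0],[255,[0,0,0],0]]'; python3 d.py 0.5875 0.035 0.043
python3 - <<'E'
from h import *
a=cv2.resize(optics.grab_frame("scene")[120:270,270:420,::-1],None,fx=3,fy=3);b=cv2.resize(optics.grab_frame("top")[110:260,240:390,::-1],None,fx=3,fy=3)[:450]
cv2.imwrite("pics/file4.png",cv2.resize(np.hstack([a,b]),(800,400)))
E
python3 d.py 0.5875 0.035 0.043
```

```text
time: 7.18
position: [0.5886, 0.0367, 0.0748]
ee_rot: [0.026, -0.231, 0.972, 0.013]
contact_force: [-1.2, -0.4, -0.7]
width: 0.001
t 7.18 p [0.5886 0.0367 0.0748] tool delta [ 0.0035 -0.0014  0.0316] rows@40mm 0.8 tilt [ 0.0454  0.0369 -0.9983] w 0.0 F [-1.2254 -0.3535 -0.7011]
t 7.28 p [0.5907 0.0369 0.0795] tool delta [ 0.006  -0.0007  0.0362] rows@40mm 0.92 tilt [ 0.0511  0.0367 -0.998 ] w 0.0 F [0.2237 1.155  0.6973]
```

View pics/file4.png

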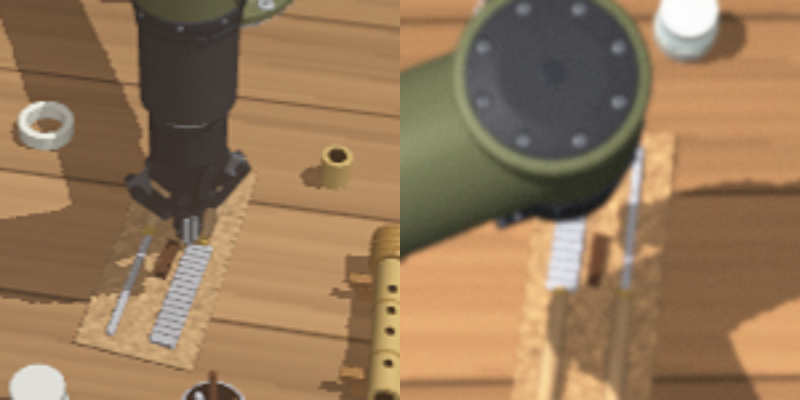

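The scene view shows the tips coming down in line with the broad blade, clear of the wedge and the slim file. I'll go lower and hold.

```bash
python3 -m pendant '[[255,[0.004,-0.001,0.018],0],[255,[0.002,-0.001,0.014],0],[255,[0,0,0],0],[255,[0,0,0],0],[255,[0,0,0],0]]'; python3 d.py 0.5875 0.034 0.043
python3 -m pendant '[[255,[0.002,0,0.003],0],[255,[0,0,0],0],[255,[0,0,0],0],[255,[0,0,0],0],[255,[0,0,0],0]]'; python3 d.py 0.5875 0.034 0.043
```

```text
time: 7.7
position: [0.5927, 0.0375, 0.0576]
ee_rot: [0.036, -0.234, 0.971, 0.011]
contact_force: [0.2, -0.5, 1.2]
width: -0.003
t 7.7 p [0.5927 0.0375 0.0576] tool delta [ 0.0073 -0.0008  0.0141] rows@40mm 0.4 tilt [ 0.0649  0.0387 -0.9971] w -0.0 F [ 0.1904 -0.4867  1.1706]
time: 8.12
position: [0.5934, 0.0379, 0.0597]
ee_rot: [0.04, -0.235, 0.971, 0.011]
contact_force: [-1.2, 0.1, -1.1]
width: -0.002
t 8.12 p [0.5934 0.0379 0.0597] tool delta [ 0.0084 -0.0009  0.016 ] rows@40mm 0.45 tilt [ 0.072   0.0403 -0.9966] w -0.0 F [-1.2007  0.1379 -1.1262]
```

```bash
python3 -m pendant '[[255,[0.006,0,0.012],0],[255,[0.003,0,0.008],0],[255,[0,0,0],0],[255,[0,0,0],0],[255,[0,0,0],0]]'; python3 d.py 0.5875 0.034 0.043; python3 -c "
from h import *;s=observe();print(s['joint_positions'],s['dq'],s['joint_efforts'],s['wrist_torque'])"
```

```text
time: 8.53
position: [0.5873, 0.0344, 0.0392]
ee_rot: [0.04, -0.235, 0.971, 0.011]
contact_force: [-0.1, 0.8, -0.1]
width: -0.001
t 8.53 p [0.5873 0.0344 0.0392] tool delta [-0.0004 -0.0004 -0.0038] rows@40mm 0.1 tilt [ 0.0731  0.0401 -0.9965] w -0.0 F [-0.1087  0.7868 -0.0899]
[ 0.39292477 -0.02195795 -0.27547786 -0.00956217 -1.23427987 -1.48661027] [ 0.00089023  0.00130182  0.00645903  0.00570511 -0.00241584 -0.00081036] [-1.59504981e-02 -3.28051543e+01  3.37685430e+01  6.68864116e+00
  2.50660144e-01  8.04868705e-04] [-0.11669154  0.21728493 -0.02531803]
```

```bash
for i in 1; do :; done
python3 -m pendant '[[255,[0,0,0],0],[255,[0,0,0],0],[255,[0,0,0],0],[255,[0,0,0],0],[255,[0,0,0],0]]'
python3 -m pendant '[[255,[0,0,0],0],[255,[0,0,0],0],[255,[0,0,0],0],[255,[0,0,0],0],[255,[0,0,0],0]]'
python3 -m pendant '[[255,[0,0,0],0],[255,[0,0,0],0],[255,[0,0,0],0],[255,[0,0,0],0],[255,[0,0,0],0]]'
python3 -m pendant '[[255,[0,0,0],0],[255,[0,0,0],0],[255,[0,0,0],0],[255,[0,0,0],0],[255,[0,0,0],0]]'
python3 - <<'E'
from h import *
cv2.imwrite("pics/file5.png",cv2.resize(optics.grab_frame("scene")[120:270,270:420,::-1],None,fx=4,fy=4))
E
python3 d.py 0.5875 0.034 0.043
```

```text
time: 8.95
position: [0.5884, 0.0346, 0.0408]
ee_rot: [0.041, -0.235, 0.971, 0.011]
contact_force: [-1.0, 0.2, 0.6]
width: 0.002
time: 9.37
position: [0.5886, 0.0347, 0.0411]
ee_rot: [0.042, -0.235, 0.971, 0.011]
contact_force: [0.6, 0.8, -0.0]
width: -0.006
time: 9.78
position: [0.5885, 0.0347, 0.041]
ee_rot: [0.041, -0.235, 0.971, 0.011]
contact_force: [0.2, -0.2, 0.2]
width: -0.001
time: 10.2
position: [0.5885, 0.0347, 0.041]
ee_rot: [0.041, -0.235, 0.971, 0.011]
contact_force: [-0.5, 0.2, -1.2]
width: -0.002
t 10.25 p [0.5885 0.0347 0.041 ] tool delta [ 0.001  -0.0001 -0.0021] rows@40mm 0.06 tilt [ 0.0754  0.0403 -0.9963] w -0.0 F [-0.2445  0.3709 -0.4054]
```

View pics/file5.png

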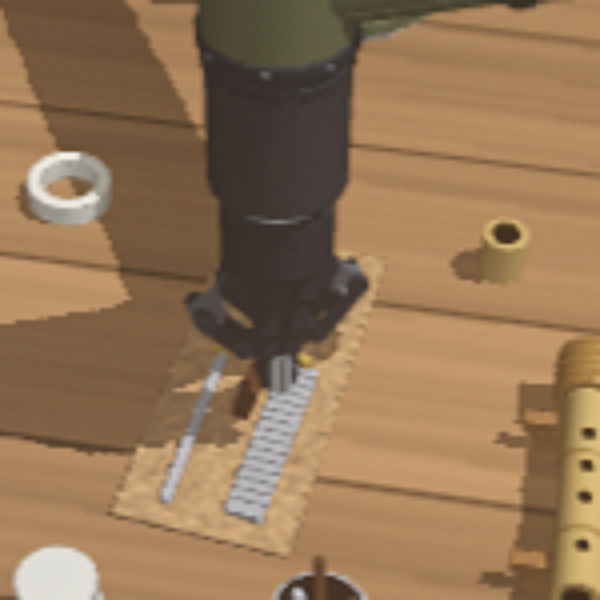

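```bash
python3 -c "
from h import *
for z in (.041,.05,.058): print(ray('scene',(340.2,217.9),z))"
python3 -m pendant '[[255,[0,0,-0.036],0],[255,[0,0,-0.038],0],[255,[0,0,-0.038],0],[255,[0,0,-0.038],0],[255,[0,0,-0.020],0]]'; python3 d.py 0.6155 -0.3128 0.215
```

```text
[0.57004216 0.03634761 0.041     ]
[0.57754474 0.03717725 0.05      ]
[0.5842137  0.03791471 0.058     ]
time: 10.67
position: [0.5714, 0.0265, 0.2083]
ee_rot: [0.033, -0.235, 0.971, 0.011]
contact_force: [0.4, 0.4, 0.9]
width: -0.001
t 10.67 p [0.5714 0.0265 0.2083] tool delta [ 0.1147 -0.322  -0.0164] rows@40mm 8.56 tilt [ 0.0599  0.0365 -0.9975] w -0.0 F [0.444  0.4355 0.9151]
```

```bash
python3 -m pendant '[[255,[0.013,-0.036,-0.003],0],[255,[0.013,-0.036,-0.003],0],[255,[0.013,-0.036,-0.003],0],[255,[0.013,-0.036,-0.003],0],[255,[0.013,-0.036,-0.003],0]]'; python3 d.py 0.6155 -0.3128 0.215
```

```text
time: 11.08
position: [0.5991, -0.1631, 0.229]
ee_rot: [0.042, -0.241, 0.97, 0.01]
contact_force: [1.1, 0.1, 0.1]
width: -0.003
t 11.08 p [ 0.5991 -0.1631  0.229 ] tool delta [ 0.0567 -0.1399  0.0092] rows@40mm 3.78 tilt [ 0.0764  0.0405 -0.9963] w -0.0 F [1.0549 0.0842 0.0841]
```

```bash
python3 -m pendant '[[255,[0.014,-0.036,0.001],0],[255,[0.014,-0.036,0.001],0],[255,[0.010,-0.025,0.001],0],[255,[0,0,0],0],[255,[0,0,0],0]]'; python3 d.py 0.6155 -0.3128 0.19
python3 - <<'E'
from h import *
cv2.imwrite("pics/v6.png",cv2.resize(optics.grab_frame("scene")[80:280,140:340,::-1],None,fx=3,fy=3))
E
python3 d.py 0.6155 -0.3128 0.19
```

```text
time: 11.5
position: [0.6105, -0.2798, 0.2216]
ee_rot: [0.042, -0.237, 0.97, 0.01]
contact_force: [0.2, -0.6, 0.9]
width: 0.006
t 11.5 p [ 0.6105 -0.2798  0.2216] tool delta [ 0.0135 -0.0316  0.0306] rows@40mm 1.15 tilt [ 0.0759  0.0389 -0.9964] w 0.01 F [ 0.2287 -0.595   0.9016]
t 11.55 p [ 0.6103 -0.2794  0.2213] tool delta [ 0.0135 -0.032   0.0303] rows@40mm 1.15 tilt [ 0.0754  0.039  -0.9964] w 0.0 F [-0.7919 -1.1866  0.1457]
```

View pics/v6.png

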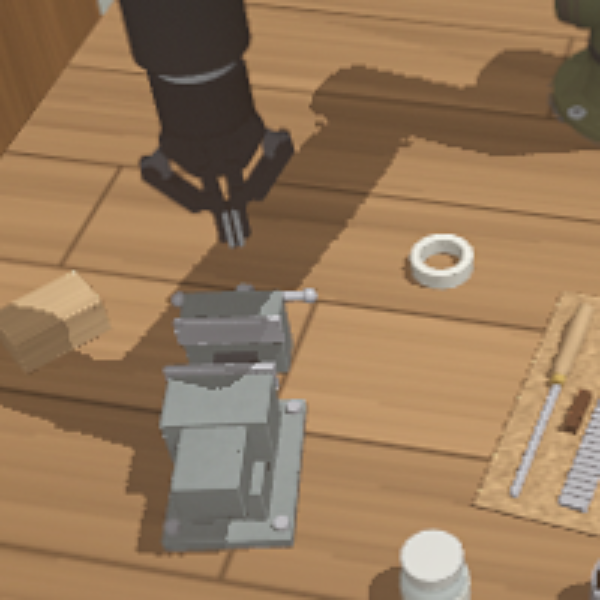

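The tips, at about (233,245) in the crop, are above and behind the jaws with clear space around them. I'll shift sideways, then lower.

```bash
python3 -m pendant '[[255,[0.010,-0.024,0.008],0],[255,[0.005,-0.010,0.010],0],[255,[0,0,0],0],[255,[0,0,0],0]]'; python3 d.py 0.617 -0.3128 0.152
```

```text
time: 11.88
position: [0.6153, -0.3133, 0.2027]
ee_rot: [0.042, -0.24, 0.97, 0.01]
contact_force: [-0.1, 0.1, 0.0]
width: 0.002
t 11.88 p [ 0.6153 -0.3133  0.2027] tool delta [ 0.0027 -0.0003  0.0507] rows@40mm 1.27 tilt [ 0.0771  0.0394 -0.9962] w 0.0 F [-0.1115  0.093   0.0006]
```

```bash
python3 -m pendant '[[255,[0.001,0,0.018],0],[255,[0.001,0,0.014],0],[255,[0,0,0],0],[255,[0,0,0],0]]'; python3 d.py 0.617 -0.3128 0.152
```

```text
time: 12.22
position: [0.6173, -0.3083, 0.1734]
ee_rot: [0.044, -0.242, 0.969, 0.009]
contact_force: [-0.2, -0.1, 0.0]
width: -0.003
t 12.22 p [ 0.6173 -0.3083  0.1734] tool delta [ 0.0043 -0.0037  0.0212] rows@40mm 0.55 tilt [ 0.0809  0.0386 -0.996 ] w -0.0 F [-0.21   -0.1432  0.0257]
```

```bash
python3 -m pendant '[[255,[0.003,-0.003,0.016],0],[255,[0.001,-0.001,0.006],0],[255,[0,0,0],0],[255,[0,0,0],0],[255,[0,0,0],0]]'; python3 d.py 0.617 -0.3128 0.152
python3 - <<'E'
from h import *
cv2.imwrite("pics/v7.png",cv2.resize(optics.grab_frame("scene")[130:280,170:320,::-1],None,fx=4,fy=4))
E
python3 d.py 0.617 -0.3128 0.152
```

```text
time: 12.63
position: [0.6195, -0.3107, 0.1577]
ee_rot: [0.047, -0.244, 0.969, 0.007]
contact_force: [-0.4, -0.1, 0.4]
width: 0.001
t 12.63 p [ 0.6195 -0.3107  0.1577] tool delta [ 0.0037 -0.0006  0.0054] rows@40mm 0.16 tilt [ 0.0874  0.0358 -0.9955] w 0.0 F [-0.4091 -0.0742  0.4325]
t 12.68 p [ 0.6196 -0.3108  0.158 ] tool delta [ 0.0038 -0.0004  0.0057] rows@40mm 0.17 tilt [ 0.0879  0.0356 -0.9955] w 0.0 F [ 0.2941 -0.1347  1.0963]
```

View pics/v7.png

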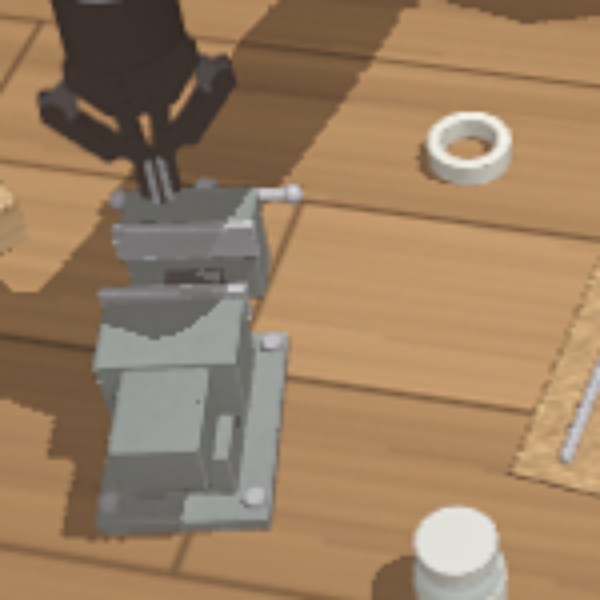

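```bash
python3 -c "
from h import *
for z in (.125,.158,.167,.176): print(ray('scene',(209.9,179.6),z))"
python3 -m pendant '[[255,[0.003,0,0.006],0],[255,[0,0,0],0],[255,[0,0,0],0],[255,[0,0,0],0],[255,[0,0,0],0]]'; python3 d.py 0.617 -0.3128 0.152
```

```text
[ 0.56591458 -0.34275548  0.125     ]
[ 0.5961605  -0.32543746  0.158     ]
[ 0.60440939 -0.32071437  0.167     ]
[ 0.61265828 -0.31599127  0.176     ]
time: 13.1
position: [0.6178, -0.3124, 0.1533]
ee_rot: [0.048, -0.244, 0.969, 0.006]
contact_force: [-0.8, -0.6, -0.3]
width: 0.001
t 13.1 p [ 0.6178 -0.3124  0.1533] tool delta [0.001  0.     0.0012] rows@40mm 0.04 tilt [ 0.0903  0.0347 -0.9953] w 0.0 F [-0.7608 -0.6463 -0.347 ]
```

```bash
python3 -m pendant '[[255,[0.001,0,0.003],0],[255,[0,0,0],0],[255,[0,0,0],0],[255,[0,0,0],0],[255,[0,0,0],0]]'
python3 -m pendant '[[255,[0,0,0],0],[255,[0,0,0],0],[255,[0,0,0],0],[255,[0,0,0],0],[255,[0,0,0],0]]'
python3 -m pendant '[[255,[0,0,0],0],[255,[0,0,0],0],[255,[0,0,0],0],[255,[0,0,0],0],[255,[0,0,0],0]]'
python3 -m pendant '[[255,[0,0,0],0],[255,[0,0,0],0],[255,[0,0,0],0],[255,[0,0,0],0],[255,[0,0,0],0]]'
python3 -m pendant '[[255,[0,0,0],0],[255,[0,0,0],0],[255,[0,0,0],0],[255,[0,0,0],0],[255,[0,0,0],0]]'
python3 d.py 0.617 -0.3128 0.152
python3 - <<'E'
from h import *
for n in("scene","top"):
    f=optics.grab_frame(n)[:,:,::-1]; cv2.imwrite(f"pics/{n}8.png",f); 
    d=cv2.absdiff(f.copy(),cv2.imread(f"pics/{n}0.png")).max(2); cv2.imwrite(f"pics/{n}diff8.png",d*3)
cv2.imwrite("pics/end.png",cv2.resize(np.vstack([cv2.imread("pics/top8.png")[50:300],cv2.imread("pics/scene8.png")[80:330]]),None,fx=1.15,fy=1.15))
E
```

```text
time: 13.52
position: [0.617, -0.313, 0.1498]
ee_rot: [0.048, -0.243, 0.969, 0.006]
contact_force: [0.5, -0.0, -0.5]
width: -0.003
time: 13.93
position: [0.6171, -0.313, 0.1499]
ee_rot: [0.048, -0.243, 0.969, 0.006]
contact_force: [-0.5, 0.9, 1.2]
width: -0.001
time: 14.35
position: [0.6172, -0.3129, 0.15]
ee_rot: [0.048, -0.243, 0.969, 0.006]
contact_force: [0.3, 1.1, -0.5]
width: -0.001
time: 14.77
position: [0.6171, -0.3129, 0.15]
ee_rot: [0.048, -0.243, 0.969, 0.006]
contact_force: [-0.9, 0.5, -0.5]
width: -0.002
time: 15.18
position: [0.6172, -0.3129, 0.15]
ee_rot: [0.048, -0.244, 0.969, 0.006]
contact_force: [-0.9, -0.6, 0.7]
width: 0.002
t 15.18 p [ 0.6172 -0.3129  0.15  ] tool delta [-0.0001  0.0002 -0.002 ] rows@40mm 0.05 tilt [ 0.0903  0.0345 -0.9953] w 0.0 F [-0.9053 -0.6267  0.7159]
```

View pics/end.png

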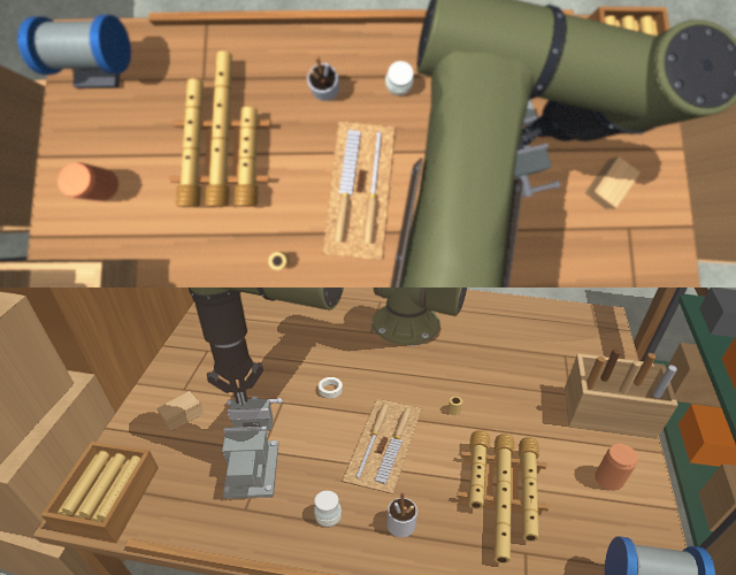

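Nothing has moved in either view, and the arm is holding steady over the gap. The camera-to-kinematics difference always points away from the camera, so it is a height offset (about 18 mm) and within limits. I'm handing in.

```bash
python3 -c "
from rig import job_done,observe
job_done(); s=observe(); print(s['time'],s['position'])"
```

```text
the job is handed in; nothing more can be done
the job is handed in; nothing more can be done
```

I pointed with shut fingers at all three targets in order, holding each for about two seconds. I handed in at about 15 s, still pointing at the vise gap; no verdict was reported.

| Target | TCP height above it | Hold |
|---|---|---|
| Root of the shortest flute | about 27 mm | about 2 s, after settling from 30 mm |
| Blade of the broader file | about 28 mm | about 2 s |
| Middle of the vise gap | 25 mm above the jaw tops | about 2 s, then finished there |

- **Last checks:** The TCP was steady at (0.617, -0.313, 0.150). From the two camera views I had measured the middle of the gap at about (0.616, -0.313). The force readings stayed at noise level near the objects, and everything visible in the final pictures was where it began. The arm hid part of the top view, and I compared the pictures by eye only.
- **What disagreed:** In the scene camera the visible fingertips sat about 18 mm higher than the reported TCP at all three targets. If that is real, the fingers hovered about 4.5 cm above each target, more than the 2–3 cm asked, but still inside the judged limits.
- **Tilt:** The tool drifted to about 5° off vertical by the end. I left it uncorrected because the moves only turn about the tool's own axis.

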